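Preset the counter's thumbwheel and shut its cover

TASK

Roll the thumbwheel on top of the preset counter until the 7 stands in the middle of its window. Then take the loose cover out of its holder and close it over the wheel: hook its tongue under the counter's keeper lip with the cover at a tilt, swing the tail down until the cover lies flat and fully home, and let go. Leave the sample cutter, the jar, the dropper bottle and the tape roll standing where they are.

Things in the scene. Friction and masses are not known exactly. Their poses are not given: they have to be found in the camera images.
- counter: Preset counter: grey metal box, 138 x 100 mm, 72 mm high, fixed. Origin on its underside; spans x -64..+74, y -50..+50 mm. +x is the keeper end and points away from the robot (yaw within 0.3 rad). Its flat top (deck) is at z 72; the seated cover has its origin at x 0, y 0, z 72 and the same axes (2 mm play in x, 2.5 in y). It stands in the left or the right half, the holder in the other.
- wheel (a joint): Black thumbwheel in the deck, rad. Knurled rim radius 42 mm, counter's y -23..-7, axle along y at x 0, z 44: the rim shows over x -31..+31. Rolling its top to the counter's +x increases the value. Digit n is in mid window at n x 0.6283 (7 at 4.398); starts between 1.2 and 3.6; stops at -0.2, 5.9. Stays where left (0.06 N m); closed fingertips pressed on it with 4 to 20 N drag it round.
- wheel_top (a point): Top of the knurled rim, mid width: x 0, y -15, z 86 mm in the counter's frame, 14 mm above the deck.
- window (a point): Middle of the digit window beside the rim: counter's x 0, y +16, z 77 mm. A bezel 30 x 20 mm (y 6..26) stands 6 mm above the deck. White bar-segment digits, 14 mm tall, on a black drum, upright as seen from the counter's -x side.
- keeper_mouth (a point): Mouth of the gap under the keeper lip: x 53, y 0, z 76 mm in the counter's frame. The aluminium lip covers x 53..72, y -40..+40, 15 mm high over the deck, 8.5 mm free under it; back wall at x 64.
- cheeks (a point): Midway between the two side cheeks that guide the cover's front: x 37, y 0, z 83 mm in the counter's frame. Cheeks: upright plates 22 mm high on the deck over x 21..52, inner faces at y +/-32.5, mouths slightly flared. They leave no room for fingers beside the cover's front; beside its tail half the deck is open.
- tail_rib (a point): Top of the rib that stops the cover's tail: x -55, y 0, z 80 mm in the counter's frame; the rib is 40 mm wide (y), 8 mm high, over x -58..-52.
- cover: Loose grey plastic cover, about 120 g: shell open below, 100 x 60 x 24 mm (x -50..+50), walls 3 mm, window in its top, tongue at its +x end. Origin mid underside, z up. Starts in the holder, front 30 mm and tongue sticking out: only x 20..50 can be gripped there (across the 60 mm), only x -50..+15 when fitting it. So set it down on the worktop and take it again at the tail.
- tongue_tip (a point): End of the cover's tongue: x 62, y 0, z 2 mm in the cover's frame. The tongue is 40 mm wide, 4 mm thick, level with the underside, and sticks out 12 mm.
- holder: Aluminium cover holder, fixed, open above and at its +x end, which points to the robot's left (yaw 1.2 to 1.95). Origin on its underside; spans x -60..+20, y -45..+45 mm, 36 high; floor 6 thick, 66 between side walls, end wall x -60..-53. The cover starts on its floor with the same origin and axes, 6 mm up, to within 2 mm.
- sample_cutter: Bystander: round steel sample cutter, 41 mm across, 58 mm high, at the counter's -y side. Origin mid underside.
- jar: Bystander: upright spice jar, 42 mm across, 96 mm high, at the holder's -y side near the cover's tongue. Origin mid underside.
- tape_roll: Bystander: roll of masking tape lying flat, 96 mm across, 25 mm high, at the right end of the worktop. Origin mid underside.
- dropper_bottle: Bystander: small upright dropper bottle, 34 mm across, 102 mm high, standing between counter and holder. Origin mid underside. Apart from it and the other things listed, the worktop between counter and holder is free.

How it is judged:
On the way, in this order (a step that is already met when the one before it is completed fails the run):
1. the 7 stands in the middle of the window (wheel within 0.14 rad) (value of joint wheel between 4.258 and 4.538 rad), for 0.2 s.
2. the cover's tongue is hooked under the keeper lip while the cover is tilted (more than 0.06 rad) (x of tongue_tip in the frame of counter above 0.055 m and z of tongue_tip in the frame of counter between 0.07 and 0.0805 m and y of tongue_tip in the frame of counter between -0.008 and 0.008 m and angle between the z axis of cover and the z axis of counter, either way round above 0.06 rad), for 0.04 s.
At the end, for the whole second after the job is handed in: The wheel stands within 0.14 rad of digit 7 (4.398 rad); the cover lies flat on the counter's deck (origin within 5 mm of the counter's x 0, y 0, height 69 to 74.5 mm above the counter's underside, tilt under 0.035 rad), its tongue under the keeper lip and at rest (all of step 1 and x of cover in the frame of counter between -0.005 and 0.005 m and y of cover in the frame of counter between -0.005 and 0.005 m and z of cover in the frame of counter between 0.069 and 0.0745 m and angle between the z axis of cover and the z axis of counter, either way round below 0.035 rad and x of tongue_tip in the frame of counter above 0.055 m and linear speed of cover below 0.02 m/s); the robot touches nothing.
It fails at once if the sample cutter is pushed more than 30 mm or tipped over (distance of sample_cutter from where it was at the start of the episode above 0.03 m or angle between sample_cutter's own z axis and vertical above 0.35 rad).
It fails at once if the jar is pushed more than 30 mm or tipped over (distance of jar from where it was at the start of the episode above 0.03 m or angle between jar's own z axis and vertical above 0.35 rad).
It fails at once if the tape roll is pushed more than 30 mm or tipped over (distance of tape_roll from where it was at the start of the episode above 0.03 m or angle between tape_roll's own z axis and vertical above 0.35 rad).
It fails at once if the dropper bottle is pushed more than 30 mm or tipped over (distance of dropper_bottle from where it was at the start of the episode above 0.03 m or angle between dropper_bottle's own z axis and vertical above 0.35 rad).
It also fails if it takes over 72 s, if anything falls off the work surface, if the arm or the gripper's body presses on something with over 40 N, if the wrist force passes 120 N, or if a joint passes its speed limit or range.

ROBOT

A 7-joint arm with a two-finger parallel gripper is mounted at the origin on a cart in front of the work surface, level with it; the furniture and walls round the work are solid. World frame = base frame: x ahead of the robot, y to its left, z up, the work surface at z = 0. Lengths are in m, angles in rad, forces in N, time in s.
With the tool pointing down it reaches from about 0.4 to 0.9 m from the base axis. Payload 5.5 kg.
Tool frame: the origin (TCP) lies at the very end of the fingers, on their centre line; the grasp point (between the pads) lies 19 mm behind it (robot.grip_depth is the distance from the TCP to the grasp point, in m); z points along the fingers, y is the line along which they close (so a half turn about z gives the same grasp; the last joint's range is limited). The gripper opens to 92 mm and grips with 3 to 60 N. Pads are 19 mm wide; open, the fingers measure 130 mm over their backs; the gripper's body (75 mm by 190 mm) begins 47 mm behind the grasp point.
Start: joints at [-0.951, 0.501, -0.427, 1.55, 0.221, 1.138, -0.21], TCP at [0.227, 0.609, 0.227] pointing down, gripper open.
Joint ranges: [-2.88, 2.88], [-0.31, 2.03], [-1.54, 1.56], [0.2, 2.42], [-1.41, 4.55], [0.19, 2.02], [-2.57, 2.57]. Speed limits (rad/s): [2.57, 2.57, 3.14, 3.14, 3.14, 3.14, 3.14].

INTERFACE

Orientations are given as a 3x3 rotation matrix whose columns are the frame's x, y, z axes.
In Python, from station import robot gives the robot as it stands. Calls block until the motion is done:
- robot.move_ptp(position, orientation): joint-space move of the TCP to a pose.
- robot.servo_line(position, rot=None, velocity=0.15, stop_force=None): straight line of the TCP; rot=None keeps the orientation; velocity is the mean speed in m/s. With stop_force (N) it stops when the force on the tool has changed by that much, and returns True; else False.
- robot.goto_joints(angles): joint-space move.
- robot.move_gripper(opening): finger opening in m; the grip force is fixed at half the most; returns when the fingers have stopped.
- robot.wait(seconds).
- robot.inverse_kinematics(position, orientation): joint angles nearest the present ones, or None.
- robot.camera(name): name is "side" or "top" or "wrist"; returns (picture, depth): 400x640x3 uint8, red, green, blue; 400x640 float32, m along the optical axis (not along the pixel's ray), 0 where there is no reading.
- robot.camera_params(name): a dict with "camera_matrix" (3x3 intrinsics, pixels), "k1" (the pictures are not rectified: a ray, as slopes to the right and down, at radius r is drawn at 1 + k1 r^2 times it, then the intrinsics apply), "T" (4x4, takes a point from camera to world coordinates); the wrist camera has in their place "T_tool_cam" (4x4, takes a point from camera to tool coordinates, whose origin is the TCP and whose axes are the flange's). Camera axes: x right, y up, looking along -z (the intrinsics and any distortion apply to the point x, -y, -z); pixel columns grow to the right and rows downward; lengths in m; the calibration is good to about 2 mm. A picture is of the moment at which its call begins: read the wrist's pose just before it. camera_params takes no time and is no camera call.
A pose or a line that the arm cannot do raises robot.Unreachable and nothing moves.
- robot.finish_job(): hands the job in; it is judged then, once.
Trained networks look in the newest picture that a camera, given by its name, has taken for a name from the list of things; names that differ only in an ending like _2 or _b are one class to them, and where a whole thing is asked for, a point or a joint stands for the part that bears it (a point fixed in the world has none). Each returns a list of dicts, best first, with "confidence" (0 to 1); they miss things now and then, are a little off and sometimes report something else, mostly with a low value. They report only what shows in the picture. A call takes as long as a camera call.
- robot.look_for(camera, label): "bbox" ([left, top, width, height] in pixels, round what is visible of it).
- robot.trace(camera, label): "pixels" (400x640 bool, what is visible of it) and "bbox" ([left, top, width, height] in pixels, round what is visible of it).
Readings, each from a call of its own:
- robot.get_time(): time.
- robot.get_joint_pos(): joint angles.
- robot.get_qvel(): joint speeds.
- robot.get_effort(): joint torques, N m.
- robot.get_ee_pos(): TCP position.
- robot.get_ee_rot(): TCP orientation.
- robot.get_contact_force(): force on the tool from outside, world axes, zero at the start.
- robot.get_moment(): the same for the moment, N m.
- robot.get_finger_gap(): finger opening in m.
- robot.get_gripper_force(): force on a finger pad.
Only numpy, scipy, OpenCV 4.12 (cv2) and the standard library are available. Lean on these libraries where they do the work, as an engineer would, in place of code of your own. Each camera call takes 0.05 s, during which the arm holds its last target. There are 200 camera calls.

## Working session

There is one attempt and no reset: what is moved stays moved. The work goes in short steps, each a Python script; the robot and the scene stay as the last script left them, time stands still between calls to the robot, and variables do not carry over. Pictures are saved under pics/ and viewed, at most 10 in all, crops included, and the job is handed in when it is done.

```bash
ls; mkdir -p pics; cat > h.py <<'E'
import numpy as np, cv2
from station import robot
def pts(cam, depth, mask, T=None):
    p=robot.camera_params(cam); K=p["camera_matrix"]; K=np.array(K)
    if T is None: T=np.array(p["T"])
    v,u=np.nonzero(mask&(depth>0))
    d=depth[v,u]
    xd=(u-K[0,2])/K[0,0]; yd=(v-K[1,2])/K[1,1]
    x,y=xd.copy(),yd.copy()
    for _ in range(8):
        s=1+p["k1"]*(x*x+y*y); x,y=xd/s,yd/s
    P=np.c_[x*d,-y*d,-d]
    return P@T[:3,:3].T+T[:3,3], np.c_[u,v]
def wristT():
    T=np.eye(4);T[:3,:3]=robot.get_ee_rot();T[:3,3]=robot.get_ee_pos()
    return T@np.array(robot.camera_params("wrist")["T_tool_cam"])
def save(n,img): cv2.imwrite("pics/"+n,cv2.cvtColor(img,cv2.COLOR_RGB2BGR))
E
python3 - <<'E'
from h import *
for c in ("top","side"):
    im,d=robot.camera(c); save(c+"0.png",im); np.savez(c+"0.npz",im=im,d=d)
    for l in ("counter","wheel","cover","holder","sample_cutter","jar","tape_roll","dropper_bottle"):
        r=robot.trace(c,l)
        for q in r[:2]:
            if q["confidence"]<.3: continue
            m=q["pixels"]; np.save(f"{c}_{l}.npy",m) if q is r[0] else 0
            P,_=pts(c,d,m)
            print(c,l,round(q["confidence"],2),q["bbox"],np.round(np.median(P,0),3),np.round(np.percentile(P,2,axis=0),3),np.round(np.percentile(P,98,axis=0),3))
print(robot.get_time(), robot.camera_params("top"))
E
```

```text
pics
top counter 0.91 [347.3, 176.3, 44.4, 51.5] [ 0.536 -0.078  0.072] [ 0.469 -0.132  0.026] [ 0.604 -0.026  0.092]
top wheel 0.54 [360.7, 190.3, 22.5, 21.1] [ 0.532 -0.089  0.077] [ 0.51  -0.107  0.069] [ 0.562 -0.06   0.087]
top wheel 0.3 [346.6, 175.1, 46.8, 58.1] [ 0.536 -0.078  0.072] [ 0.469 -0.132  0.033] [ 0.603 -0.026  0.092]
top cover 0.58 [182.5, 205.4, 44.5, 28.0] [0.497 0.359 0.028] [0.467 0.309 0.008] [0.527 0.416 0.034]
top holder 0.45 [432.1, 178.1, 33.1, 39.9] [ 0.558 -0.304  0.02 ] [ 0.506 -0.353 -0.005] [ 0.6   -0.26   0.028]
top jar 0.76 [175.1, 167.4, 26.3, 23.1] [0.602 0.398 0.091] [ 0.584  0.383 -0.002] [0.63  0.428 0.099]
top jar 0.39 [182.2, 208.3, 42.0, 23.2] [0.497 0.361 0.028] [ 0.465  0.309 -0.001] [0.528 0.419 0.034]
top tape_roll 0.6 [431.0, 181.1, 33.6, 35.6] [ 0.545 -0.308  0.021] [ 0.506 -0.352 -0.003] [ 0.596 -0.26   0.028]
top tape_roll 0.34 [198.3, 201.0, 36.0, 39.3] [0.503 0.322 0.032] [ 0.453  0.294 -0.004] [0.55  0.377 0.039]
top dropper_bottle 0.62 [175.5, 169.2, 29.5, 21.4] [0.601 0.396 0.092] [0.584 0.383 0.005] [0.622 0.421 0.099]
top dro
[... 1199 characters left out ...]
  0.027]
side dropper_bottle 0.52 [300.3, 199.5, 12.8, 34.0] [0.555 0.119 0.046] [ 0.539 -0.023  0.001] [0.576 0.126 0.097]
side dropper_bottle 0.35 [294.6, 168.1, 48.3, 40.6] [ 0.54  -0.039  0.065] [ 0.469 -0.118  0.009] [ 0.608 -0.019  0.091]
0.9 {'camera_matrix': array([[479.7690218 ,   0.        , 318.37619889],
       [  0.        , 479.7690218 , 199.42299123],
       [  0.        ,   0.        ,   1.        ]]), 'k1': 0.021454755509931943, 'T': array([[-0.00963678,  0.9920423 , -0.12553571,  0.38250264],
       [-0.99979822, -0.00734628,  0.01869605,  0.07755227],
       [ 0.01762505,  0.12569055,  0.99191292,  1.34077184],
       [ 0.        ,  0.        ,  0.        ,  1.        ]])}
```

```bash
python3 - <<'E'
from h import *
im=np.load("top0.npz")["im"]; save("topc.png",cv2.resize(im[140:270,160:480],None,fx=2.5,fy=2.5,interpolation=cv2.INTER_CUBIC))
print(np.round(robot.camera_params("wrist")["T_tool_cam"],3), robot.camera_params("wrist")["camera_matrix"])
R=np.array([[1,0,0],[0,-1,0],[0,0,-1.]])
print(np.round(robot.get_ee_rot(),3))
for yaw in np.radians([-90,0,90,180]):
    Rz=np.array([[np.cos(yaw),-np.sin(yaw),0],[np.sin(yaw),np.cos(yaw),0],[0,0,1]])
    for p in ([.5,-.08,.33],[.5,.35,.33],[.5,.2,.1],[.5,-.08,.15]):
        q=robot.inverse_kinematics(p,Rz@R); print(int(np.degrees(yaw)),p,None if q is None else np.round(q,2))
E
```

```text
[[ 0.     0.952  0.306  0.083]
 [ 1.    -0.001  0.    -0.   ]
 [ 0.001  0.306 -0.952 -0.156]
 [ 0.     0.     0.     1.   ]] [[318.79965963   0.         319.28440988]
 [  0.         318.79965963 198.61975428]
 [  0.           0.           1.        ]]
[[-0.937  0.349  0.   ]
 [ 0.349  0.937  0.   ]
 [ 0.     0.    -1.   ]]
-90 [0.5, -0.08, 0.33] [-1.04  0.49  1.55  1.81 -0.51  1.35 -2.51]
-90 [0.5, 0.35, 0.33] [-0.12  0.4  -0.73  1.52  0.27  1.32  2.27]
-90 [0.5, 0.2, 0.1] [ 0.09  0.52 -0.66  1.93  0.43  0.83  2.35]
-90 [0.5, -0.08, 0.15] [-0.86  0.75  1.36  2.02 -0.84  1.11 -2.26]
0 [0.5, -0.08, 0.33] [-0.17  0.12  0.3   1.79 -0.04  1.23 -1.43]
0 [0.5, 0.35, 0.33] [-0.79  0.32  0.17  1.54 -0.06  1.28 -2.18]
0 [0.5, 0.2, 0.1] [-0.61  0.44  0.22  1.95 -0.14  0.76 -1.88]
0 [0.5, -0.08, 0.15] [-0.2   0.32  0.36  2.   -0.15  0.84 -1.32]
90 [0.5, -0.08, 0.33] [-0.06  0.12  0.19  1.79 -0.02  1.23  0.13]
90 [0.5, 0.35, 0.33] [-0.54  0.32 -0.15  1.53  0.05  1.29 -0.69]
90 [0.5, 0.2, 0.1] [-0.37  0.44 -0.07  1.94  0.04  0.76 -0.47]
90 [0.5, -0.08, 0.15] [-0.03  0.31  0.15  1.99 -0.06  0.84  0.16]
180 [0.5, -0.08, 0.33] [-0.03  0.12  0.15  1.79 -0.02  1.24  1.7 ]
180 [0.5, 0.35, 0.33] [-0.33  0.35 -0.43  1.53  0.15  1.3   0.8 ]
180 [0.5, 0.2, 0.1] [-0.14  0.46 -0.35  1.94  0.22  0.78  0.95]
180 [0.5, -0.08, 0.15] [ 0.09  0.31  0.02  1.99 -0.01  0.84  1.68]
```

View pics/topc.png

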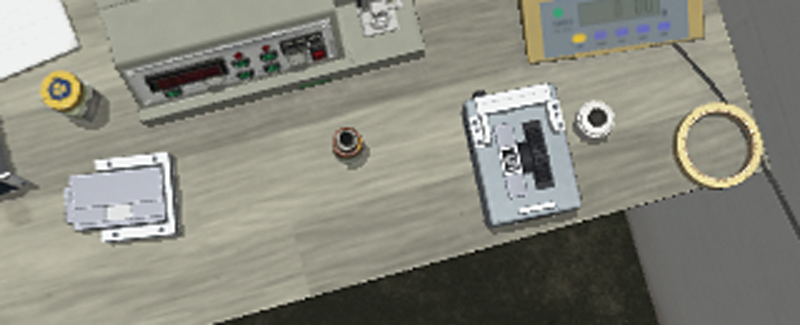

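The top crop shows the counter at (520,155) with its white keeper at the top and the cutter at (595,118). The holder and cover are at (125,195) with the tongue pointing left, the jar is at (65,92), the dropper at (347,142) and the tape at (720,145). Next I'll look closely with the wrist camera.

```bash
cat >> h.py <<'E'
def Rz(a): c,s=np.cos(a),np.sin(a); return np.array([[c,-s,0],[s,c,0],[0,0,1]])
def Ry(a): c,s=np.cos(a),np.sin(a); return np.array([[c,0,s],[0,1,0],[-s,0,c]])
D=np.diag([1.,-1,-1])
def shot(n):
    T=wristT(); im,d=robot.camera("wrist"); save(n+".png",im); np.savez(n+".npz",im=im,d=d,T=T); return im,d,T
E
python3 - <<'E'
from h import *
im,d=np.load("top0.npz")["im"],np.load("top0.npz")["d"]
P,uv=pts("top",d,np.ones(d.shape,bool))
# heights map: obstacles and table edge
for x in np.arange(.30,.80,.05):
    row=[]
    for y in np.arange(.55,-.4,-.05):
        m=(abs(P[:,0]-x)<.012)&(abs(P[:,1]-y)<.012); row.append("%5d"%(1000*P[m,2].max()) if m.any() else "    -")
    print("%.2f"%x,"".join(row))
robot.move_ptp([.40,.40,.30],Rz(np.pi/2)@D)
robot.move_ptp([.505,.32,.24],Rz(np.pi/2)@D)
shot("hold1")
robot.move_ptp([.54,-.08,.22],D)
im,d,T=shot("cnt1")
print(robot.get_time())
E
```

```text
0.30     5    4    4 -790 -789 -789 -792 -791 -784 -793 -791 -791 -796 -783 -795 -792 -790 -785 -789
0.35     4    5    4    5    3    2    0 -792 -788 -781 -786 -788 -789 -792 -787 -791 -794 -786 -791
0.40     8    7    4    4    7    3    7    5    4    3 -793 -782 -790 -790 -792 -792 -794 -786 -790
0.45     5    2    3    5   39   37    5    5    2    7    7    7   52    2 -790 -784 -783 -789 -791
0.50    78   80    6   34   33   36    7    7    3    5    8    4   79   77   74    3    4   27   21
0.55    72   73    4    4   41   37    5    4    4  102    4    4   94   88   43    4   27    2  683
0.60    72   72    3  100    4  148  114   66    6    5    6    6   88   93   49    8    4   28  747
0.65    13   12   12    4  170  172  172  171  168  104   64    4    4   44   40   38    3    7  768
0.70    11   14   13    5  175  175  176  173  174  166  163    2    4   65   61   59   55   41    -
0.75    13   23   12    4  176  176  175  175  175  175  173    3    5   69   88   89   72  692    -
4.2083
```

```bash
python3 - <<'E'
from h import *
a=np.load("cnt1.npz")["im"]; b=np.load("hold1.npz")["im"]
save("both.png",np.vstack([cv2.resize(a[:,:],(480,300),interpolation=cv2.INTER_AREA),cv2.resize(b,(480,300),interpolation=cv2.INTER_AREA)]))
E
```

```text
(no output)
```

View pics/both.png

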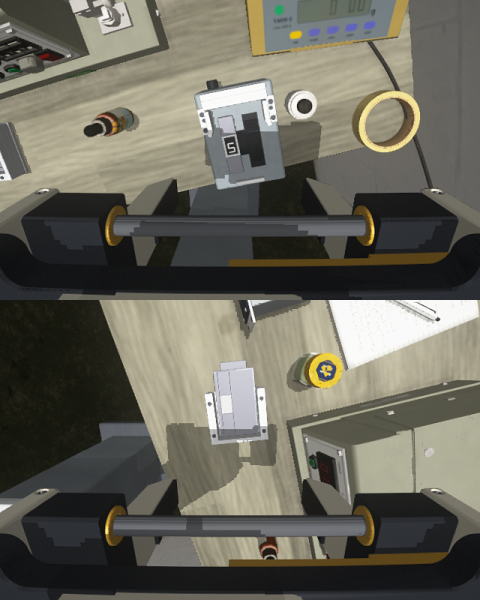

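```bash
cat > meas.py <<'E'
from h import *
def fit(P,L,W,cx,name,z):
    # fit rectangle L x W, centre offset cx along its x; maximise inliers balanced (soft IoU via grid)
    Q=P[:,:2].astype(np.float32); r=cv2.minAreaRect(Q); print(name,"minrect",np.round(r[0],4),np.round(r[1],4),round(r[2],1),len(Q))
    return r
for f,c0,zr,rad in (("cnt1",(.537,-.08),(.062,.10),.09),("hold1",(.497,.345),(.030,.045),.075),("hold1",(.497,.36),(.012,.034),.085)):
    z=np.load(f+".npz"); P,uv=pts("wrist",z["d"],np.ones(z["d"].shape,bool),z["T"])
    m=(P[:,2]>zr[0])&(P[:,2]<zr[1])&(np.hypot(P[:,0]-c0[0],P[:,1]-c0[1])<rad)
    Q=P[m]; fit(Q,0,0,0,f,0)
    print(np.round(np.percentile(Q,[1,50,99],axis=0),4).tolist())
    t=(abs(P[:,2])<.01)&(np.hypot(P[:,0]-c0[0],P[:,1]-c0[1])<.2); print("table z",np.median(P[t,2]))
    if f=="cnt1":
        k=Q[(Q[:,2]>.0835)]; fit(k,0,0,0,"high",0)
        dk=Q[(Q[:,2]>.068)&(Q[:,2]<.076)]; print("deck z",np.median(dk[:,2]))
z=np.load("hold1.npz"); P,_=pts("wrist",z["d"],np.ones(z["d"].shape,bool),z["T"])
m=(P[:,2]>.12)&(P[:,2]<.2)&(P[:,1]>.2)&(P[:,1]<.45)&(P[:,0]>.55); 
for y in np.arange(.22,.45,.02):
    k=m&(abs(P[:,1]-y)<.01); print("instr y %.2f xmin %.3f"%(y,np.percentile(P[k,0],2)) if k.sum()>3 else "-",end=" | ")
for f,c0,n in (("hold1",(.603,.405),"jar"),("cnt1",(.553,.105),"drop"),("cnt1",(.55,-.17),"cut")):
    z=np.load(f+".npz"); P,_=pts("wrist",z["d"],np.ones(z["d"].shape,bool),z["T"])
    m=(P[:,2]>.04)&(np.hypot(P[:,0]-c0[0],P[:,1]-c0[1])<.035); print(n,np.round(np.percentile(P[m],[2,98],axis=0),3).tolist())
# rasters for views: orthographic rectified height/colour
import sys
E
python3 meas.py
python3 - <<'E'
from h import *
z=np.load("cnt1.npz"); save("cz.png",cv2.resize(z["im"][95:260,240:400],None,fx=3.6,fy=3.6,interpolation=cv2.INTER_CUBIC))
E
```

```text
cnt1 minrect [ 0.5405 -0.0815] [0.1375 0.1003] 11.3 13236
[[0.4725, -0.1356, 0.0668], [0.5489, -0.0812, 0.0709], [0.6112, -0.0265, 0.092]]
table z -0.002214214319670671
high minrect [ 0.5652 -0.0768] [0.0831 0.0802] 11.4 2340
deck z 0.07014552515474465
hold1 minrect [0.499  0.3505] [0.0903 0.1031] 6.1 1829
[[0.4534, 0.2972, 0.0304], [0.5047, 0.3319, 0.0337], [0.5466, 0.3814, 0.0358]]
table z -0.0021395299644138555
hold1 minrect [0.4986 0.3538] [0.0903 0.1098] 6.0 6149
[[0.456, 0.2997, 0.0157], [0.4989, 0.3537, 0.0279], [0.5434, 0.4077, 0.0339]]
table z -0.002130324833398589
- | - | instr y 0.26 xmin 0.624 | instr y 0.28 xmin 0.610 | instr y 0.30 xmin 0.606 | instr y 0.32 xmin 0.608 | instr y 0.34 xmin 0.613 | instr y 0.36 xmin 0.671 | instr y 0.38 xmin 0.739 | - | - | - | jar [[0.585, 0.387, 0.045], [0.625, 0.427, 0.096]]
drop [[0.542, 0.091, 0.042], [0.571, 0.114, 0.098]]
cut [[0.552, -0.166, 0.046], [0.578, -0.137, 0.327]]
```

View pics/cz.png

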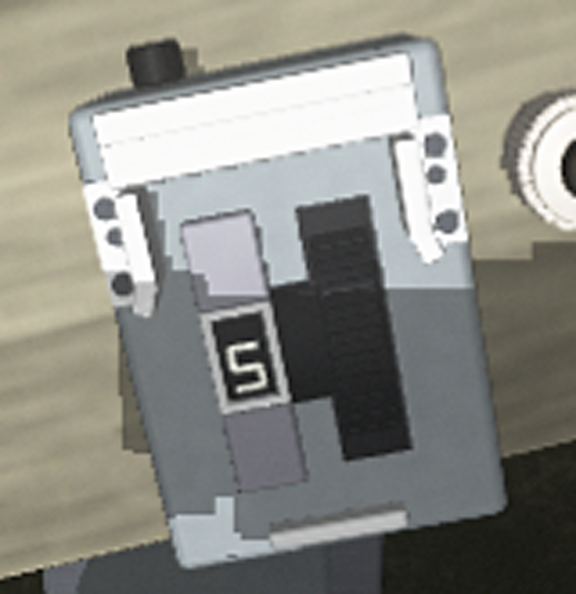

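The 5 stands about 2 mm below mid-window at (248,367), so it needs about +1.3 rad. The counter's yaw is about +0.197. I'll roll the wheel in two strokes.

```bash
cat >> h.py <<'E'
CO=np.array([.5356,-.0825,0.]); CY=.197
def cw(x,y,z): return CO+Rz(CY)@np.array([x,y,z])
def stroke(a,b,y=-.015,f=8):
    R=Rz(CY)@D
    robot.servo_line(cw(a,y,.105),R,velocity=.15)
    hit=robot.servo_line(cw(a,y,.078),velocity=.03,stop_force=f)
    z=robot.get_ee_pos()[2]; print("hit",hit,"z",round(z,4),np.round(robot.get_contact_force(),1))
    n=3
    for i in range(1,n+1):
        p=cw(a+(b-a)*i/n,y,z-.0005); robot.servo_line(p,velocity=.05)
        print(np.round(robot.get_contact_force(),1),round(robot.get_ee_pos()[2],4))
    robot.servo_line(cw(b,y,.105),velocity=.15)
E
python3 - <<'E'
from h import *
robot.move_gripper(0)
robot.move_ptp(cw(-.0135,-.015,.12),Rz(CY)@D)
stroke(-.0135,.0135)
robot.move_ptp(cw(.01,0,.22),Rz(CY)@D)
im,d,T=shot("cnt2"); print(robot.get_time())
save("cz2.png",cv2.resize(im[70:290,220:420],None,fx=2.7,fy=2.7,interpolation=cv2.INTER_CUBIC))
E
```

```text
hit True z 0.0851 [-1.6 -0.1  8.3]
[-0.4  1.9  7.7] 0.0855
[1.3 2.3 7.5] 0.0855
[3.1 1.5 4.6] 0.085
8.9333
```

View pics/cz2.png

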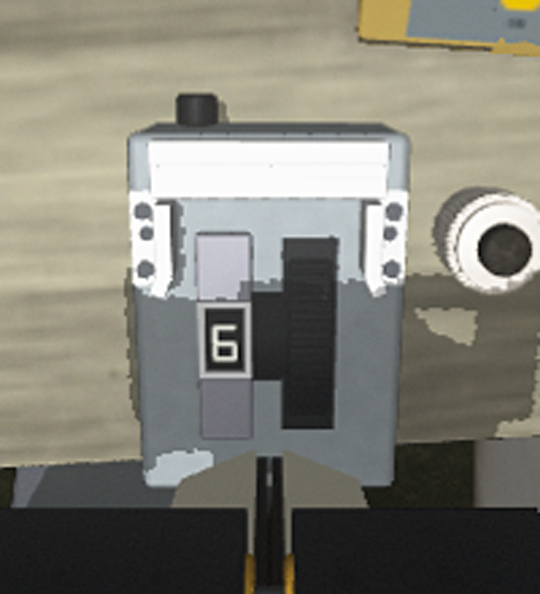

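Now 6 is nearly mid-window at (225,344), against a window centre of about 341. I'll make one more similar stroke, then measure the counter from two opposite wrist orientations.

```bash
python3 - <<'E'
from h import *
stroke(-.0135,.0138)
robot.move_ptp(cw(.01,0,.22),Rz(CY)@D)
im,d,T=shot("cnt3")
save("cz3.png",cv2.resize(im[150:220,280:330],None,fx=7,fy=7,interpolation=cv2.INTER_CUBIC))
robot.move_ptp(cw(-.01,0,.22),Rz(CY+np.pi)@D)
im2,d2,T2=shot("cnt4"); print(robot.get_time())
for f in ("cnt1","cnt2","cnt3","cnt4"):
    z=np.load(f+".npz"); P,uv=pts("wrist",z["d"],np.ones(z["d"].shape,bool),z["T"])
    m=(P[:,2]>.06)&(P[:,2]<.095)&(np.hypot(P[:,0]-.54,P[:,1]+.08)<.092)
    r=cv2.minAreaRect(P[m][:,:2].astype(np.float32)); print(f,np.round(r[0],4),np.round(r[1],4),round(r[2],2),"deckz",np.round(np.median(P[m&(P[:,2]<.076),2]),4))
    g=z["im"].reshape(-1,3)[uv[:,1]*640+uv[:,0]].min(1)
    # window: white bezel + digit pixels in counter frame
    C=(P-CO)@Rz(CY); w=(abs(C[:,0])<.02)&(abs(C[:,1]-.016)<.012)
    dark=w&(g<60); print(" dark drum x",np.round(np.percentile(C[dark,0],[1,99]),4),"y",np.round(np.percentile(C[dark,1],[1,99]),4), "digit", end=" ")
    dx=np.percentile(C[dark,0],[1,99]); dy=np.percentile(C[dark,1],[1,99])
    dig=w&(g>110)&(C[:,0]>dx[0]+.001)&(C[:,0]<dx[1]-.001)&(C[:,1]>dy[0]+.001)&(C[:,1]<dy[1]-.001)
    print(np.round(np.percentile(C[dig,0],[1,99]),4))
E
```

```text
hit True z 0.0851 [-2.1  0.4 10.2]
[0.9 1.3 9.1] 0.0855
[1.1 1.8 7.9] 0.0855
[1.6 1.7 4.5] 0.0849
15.0167
cnt1 [ 0.5405 -0.0815] [0.1375 0.1003] 11.29 deckz 0.0701
 dark drum x [-0.0163  0.0149] y [0.0041 0.0231] digit [-0.0151  0.0138]
cnt2 [ 0.5403 -0.0815] [0.138  0.1004] 11.41 deckz 0.0701
 dark drum x [-0.016   0.0157] y [0.0041 0.0231] digit [-0.0145  0.0144]
cnt3 [ 0.5405 -0.0814] [0.1376 0.1002] 11.33 deckz 0.0701
 dark drum x [-0.016   0.0158] y [0.0042 0.023 ] digit [-0.0145  0.0138]
cnt4 [ 0.5387 -0.0812] [0.1363 0.1003] 11.3 deckz 0.07
 dark drum x [-0.0169  0.0145] y [0.0044 0.0225] digit [-0.0152  0.0131]
```

View pics/cz3.png

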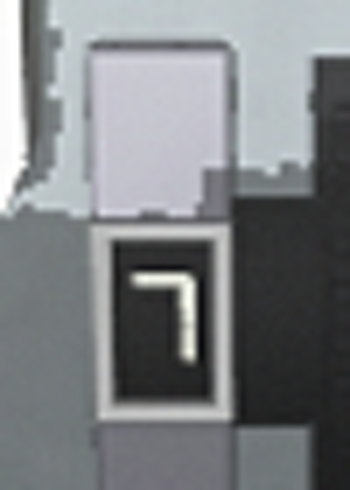

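The 7 is centred: digit centre about (160,317), window centre (163,320). Next is the grip in the holder. The tool leans back over the holder so the gripper body clears the jar. I'll check IK first, then go.

```bash
sed -i 's/^CO=.*/CO=np.array([.5347,-.0823,0.]); CY=.1975/' h.py; cat >> h.py <<'E'
def Rx(a): c,s=np.cos(a),np.sin(a); return np.array([[1,0,0],[0,c,-s],[0,s,c]])
HO=np.array([.4981,.3579,.006]); HY=np.radians(96.0)
AL,RO=.65,.04
G1=np.array([.0445,.003,.017])      # TCP in cover frame, first grip
RG1=Rx(-RO)@Ry(-AL)@D
PL=np.array([.47,.195,0.])
E
cat > ik.py <<'E'
from h import *
def chk(n,p,R):
    q=robot.inverse_kinematics(p,R); print(n,np.round(p,3),None if q is None else np.round(q,2)); return q
Rh=Rz(HY)
g=HO+Rh@G1
for n,dz in (("grip",0),("above",.15)): chk(n,g+[0,0,dz],Rh@RG1)
p=PL+Rz(CY)@G1
for n,dz in (("place",0),("placeup",.13)): chk(n,p+[0,0,dz],Rz(CY)@RG1)
chk("tail",PL+Rz(CY)@[-.03,0,.003],Rz(CY)@D)
for th in (0,.15): chk("fit",cw(-.03,0,.08),Rz(CY)@Ry(th)@D)
chk("mid",[.43,.34,.17],Rh@RG1)
E
python3 ik.py
```

```text
grip [0.49  0.402 0.023] [-0.09  0.74 -0.39  1.97 -0.97  0.44  0.65]
above [0.49  0.402 0.173] [-0.22  0.44 -0.22  1.95 -0.85  0.7   0.37]
place [0.513 0.207 0.017] [ 0.16  0.79 -0.87  2.4   2.21  0.89  2.43]
placeup [0.513 0.207 0.147] [-0.83  0.21  0.23  2.41  1.84  0.24  2.53]
tail [0.441 0.189 0.003] [-0.7   0.55  0.28  2.13 -0.31  0.5  -1.56]
fit [ 0.505 -0.088  0.08 ] [-0.22  0.46  0.42  2.03 -0.28  0.71 -1.  ]
fit [ 0.505 -0.088  0.08 ] [-0.23  0.54  0.42  1.91 -0.21  0.89 -1.09]
mid [0.43 0.34 0.17] [-0.13  0.33 -0.23  2.13 -0.92  0.71  0.51]
```

```bash
sed -i 's/^PL=.*/PL=np.array([.45,.20,0.])/' h.py
cat > ik.py <<'E'
from h import *
Rh=Rz(HY); g=HO+Rh@G1; p=PL+Rh@G1
def chk(n,p,R):
    q=robot.inverse_kinematics(p,R); print(n,np.round(p,3),None if q is None else np.round(q,2))
for n,dz in (("place",-.002),("placeup",.15)): chk(n,p+[0,0,dz],Rh@RG1)
for n,dz in (("tail",0.003),("tailup",.18)): chk(n,PL+Rh@[-.03,0,dz],Rh@D)
E
python3 ik.py
python3 - <<'E'
from h import *
Rh=Rz(HY); g=HO+Rh@G1; R=Rh@RG1
robot.move_ptp([.45,.15,.26],Rz(HY)@D)
robot.move_gripper(.092)
robot.move_ptp(g+[-.03,0,.2],R)
robot.move_ptp(g+[0,0,.09],R)
print("t",robot.get_time(),np.round(robot.get_contact_force(),1),robot.get_finger_gap())
print("stop",robot.servo_line(g,velocity=.08,stop_force=5), np.round(robot.get_ee_pos()-g,4), np.round(robot.get_contact_force(),1))
im,d=robot.camera("side"); save("grip_side.png",cv2.resize(im[180:330,230:400],None,fx=4,fy=4,interpolation=cv2.INTER_CUBIC))
E
```

```text
place [0.442 0.244 0.015] [ 0.17  0.67 -0.33  2.16 -1.01  0.54  0.96]
placeup [0.442 0.244 0.167] [ 0.02  0.33 -0.15  2.14 -0.87  0.84  0.65]
tail [0.453 0.17  0.003] [-0.46  0.54  0.05  2.11 -0.05  0.5  -0.26]
tailup [0.453 0.17  0.18 ] [-0.36  0.23 -0.07  2.01  0.02  0.89 -0.33]
t 19.825 [0.1 0.4 1. ] 0.09222310066706889
stop False [0.0003 0.0003 0.0006] [-0.7  0.2  0.1]
```

View pics/grip_side.png

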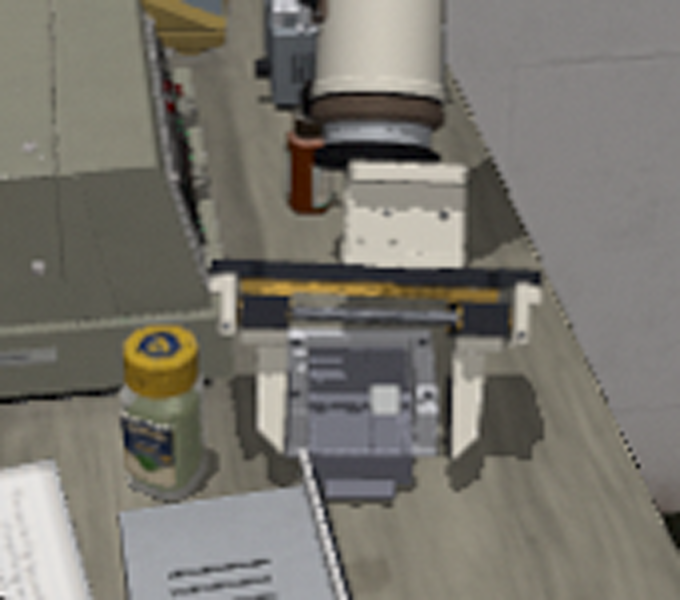

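The jar at (155,410) is clear of the gripper, and the fingers at (268,410) and (465,410) straddle the cover's front. I'll close, lift, carry and set down.

```bash
python3 - <<'E'
from h import *
Rh=Rz(HY); g=HO+Rh@G1
robot.move_gripper(0.0); print("gap",robot.get_finger_gap(),robot.get_gripper_force(),np.round(robot.get_contact_force(),1))
robot.servo_line(g+[0,0,.02],velocity=.06)
print("gap",robot.get_finger_gap(),np.round(robot.get_contact_force(),1))
robot.servo_line(g+[0,0,.12],velocity=.15)
print("gap",robot.get_finger_gap(),np.round(robot.get_contact_force(),1))
p=PL+Rh@G1
robot.servo_line([p[0],g[1],.14],velocity=.2)
robot.servo_line([p[0],p[1],.14],velocity=.2)
im,d=robot.camera("side"); save("carry.png",cv2.resize(im[150:300,230:400],None,fx=3,fy=3,interpolation=cv2.INTER_CUBIC))
robot.servo_line([p[0],p[1],.035],velocity=.15)
print("stop",robot.servo_line(p-[0,0,.008],velocity=.04,stop_force=4),robot.get_ee_pos()-p,np.round(robot.get_contact_force(),1))
robot.move_gripper(.092)
robot.wait(.1)
robot.servo_line(p+[0,0,.12],velocity=.15)
robot.move_ptp(PL+Rh@np.array([-.03,0,.16]),Rh@D)
im,d,T=shot("cov1")
P,uv=pts("wrist",d,np.ones(d.shape,bool),T)
m=(P[:,2]>.012)&(P[:,2]<.04)&(np.hypot(P[:,0]-.45,P[:,1]-.2)<.08)
r=cv2.minAreaRect(P[m][:,:2].astype(np.float32)); print(np.round(r[0],4),np.round(r[1],4),r[2],"top z",np.median(P[m,2]),robot.get_time())
E
```

```text
gap 0.05966818717414581 30.271572098135948 [-1.5  2.4  2.8]
gap 0.05967394560024417 [-0.8  0.6 -1.5]
gap 0.059590076346979215 [ 0.4 -0.2 -1.8]
stop True [ 4.75895568e-04 -1.04469433e-05 -2.16988380e-04] [ 1.2 -0.4  1.2]
[0.449  0.1992] [0.0609 0.1008] 7.761717319488525 top z 0.02166789392793117 28.5667
```

```bash
python3 - <<'E'
from h import *
a=cv2.imread("pics/carry.png"); b=cv2.imread("cov1.png") if 0 else cv2.imread("pics/cov1.png")
b=cv2.resize(b,(510,319)); a=cv2.resize(a,(289,255))
c=np.zeros((320,800,3),np.uint8); c[:255,:289]=a; c[:319,289:799]=b; cv2.imwrite("pics/cc.png",c)
E
```

```text
(no output)
```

View pics/cc.png

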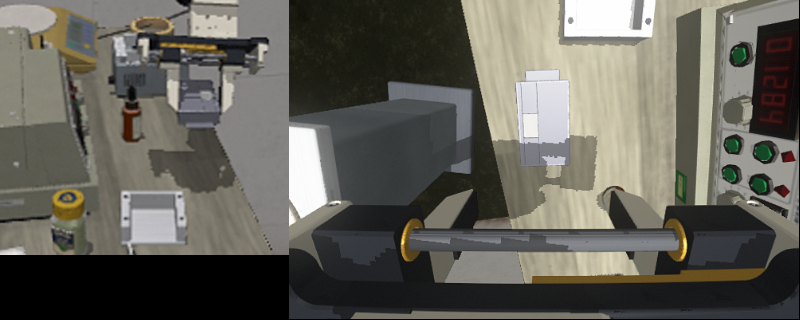

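The cover lies flat on the worktop, yaw 97.8°, centre (0.449, 0.199), with dropper and jar untouched. Now I'll regrip it at the tail and hook it in.

```bash
cat >> h.py <<'E'
KO=np.array([.449,.1985,0.]); KY=np.radians(97.76)
G2=np.array([-.030,0,.004])
def fitpose(xt,zt,th,yt=0.):
    Rc=Ry(th); O=np.array([xt,yt,zt])-Rc@np.array([.062,0,.002])
    return cw(*(O+Rc@G2)), Rz(CY)@Rc@D
def tip(): # where the tip is now by the robot, counter frame, and tilt
    R=Rz(CY).T@np.array(robot.get_ee_rot())@D; O=Rz(CY).T@(np.array(robot.get_ee_pos())-CO)-R@G2
    return np.round(O+R@np.array([.062,0,.002]),4), round(float(np.arcsin(-R[2,0])),3)
E
python3 - <<'E'
from h import *
R=Rz(KY)@D; g=KO+Rz(KY)@G2
robot.move_ptp(g+[0,0,.06],R)
print("stop",robot.servo_line(g,velocity=.06,stop_force=6),np.round(robot.get_ee_pos()-g,4))
robot.move_gripper(0); print("gap",robot.get_finger_gap(),np.round(robot.get_contact_force(),1))
robot.servo_line(g+[0,0,.03],velocity=.08)
robot.servo_line(g+[0,0,.19],velocity=.2)
print("gap",robot.get_finger_gap(),np.round(robot.get_contact_force(),1))
p,Rf=fitpose(.048,.17,.12)
robot.move_ptp(p,Rf); print(tip(),robot.get_time())
p,Rf=fitpose(.048,.115,.12); robot.servo_line(p,Rf,velocity=.12)
robot.wait(.2)
im,d,T=shot("fit1"); im2,d2=robot.camera("side")
P,uv=pts("wrist",d,np.ones(d.shape,bool),T)
C=(P-CO)@Rz(CY); 
m=(C[:,2]>.10)&(C[:,2]<.15)&(abs(C[:,0])<.08)&(abs(C[:,1])<.05)
print("cover pts",np.round(np.percentile(C[m],[1,50,99],axis=0),4).tolist())
a=cv2.resize(im[60:300,200:440],(400,400)); b=cv2.resize(im2[140:240,260:360],(400,400),interpolation=cv2.INTER_CUBIC)
save("fit1c.png",np.hstack([a,b]))
E
```

```text
stop False [0.0003 0.0001 0.0003]
gap 0.05967324957921018 [-0.3 -0.9  1.1]
gap 0.059811095983863534 [-0.7 -0.2 -0.8]
(array([0.048 , 0.002 , 0.1691]), 0.121) 33.2917
cover pts [[-0.0459, -0.0378, 0.1153], [0.0042, -0.0002, 0.1404], [0.0482, 0.0372, 0.1478]]
```

View pics/fit1c.png

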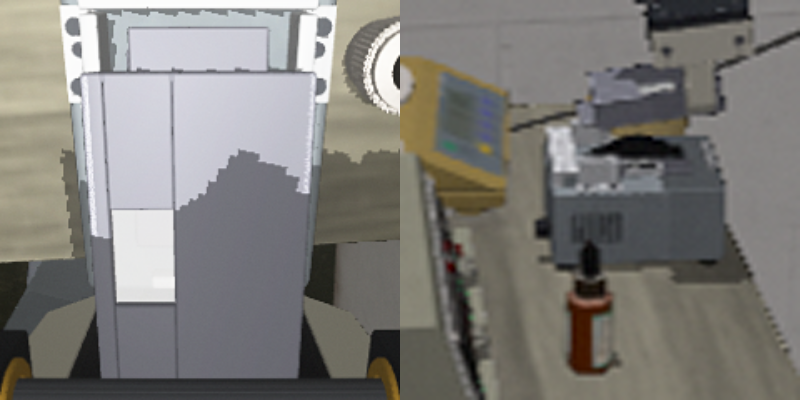

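The cover is held level across and tilted nose-down over the counter. The tongue (128–270, centre 199) lines up with the cheeks' inner faces (about 105–300). Next I lower it and hook it.

```bash
python3 - <<'E'
from h import *
print(tip())
p,R=fitpose(.048,.088,.12); robot.servo_line(p,R,velocity=.08)
print(tip(),np.round(robot.get_contact_force(),1))
p,R=fitpose(.048,.071,.12); h=robot.servo_line(p,R,velocity=.02,stop_force=4)
t,_=tip(); print("down",h,t,np.round(robot.get_contact_force(),1))
if .071<t[2]<.0765:
    z=t[2]+.0008
    p,R=fitpose(t[0],z,.12,t[1]); robot.servo_line(p,R,velocity=.02)
    p,R=fitpose(.068,z,.12,t[1]); h=robot.servo_line(p,R,velocity=.03,stop_force=5)
    print("fwd",h,tip(),np.round(robot.get_contact_force(),1))
print(robot.get_time())
E
```

```text
(array([ 4.850e-02, -1.000e-04,  1.158e-01]), 0.119)
(array([0.0475, 0.    , 0.0873]), 0.121) [-0.1  0.6 -0.4]
down True [0.0474 0.0001 0.0723] [-0.  -0.4  2.4]
fwd True (array([0.0627, 0.0003, 0.0724]), 0.122) [ 0.3 -0.2  2.5]
36.2
```

```bash
python3 - <<'E'
from h import *
t,_=tip(); z=t[2]
for th in (.09,.06,.03,.012,0):
    p,R=fitpose(.0615,z,th,t[1]); h=robot.servo_line(p,R,velocity=.03,stop_force=10)
    print(th,h,tip(),np.round(robot.get_contact_force(),1))
    if h: break
im,d=robot.camera("side"); T0=None
P,uv=pts("side",d,np.ones(d.shape,bool)); C=(P-CO)@Rz(CY)
m=(C[:,2]>.08)&(C[:,2]<.12)&(abs(C[:,0])<.06)&(abs(C[:,1])<.028)
q=np.linalg.lstsq(np.c_[C[m][:,:2],np.ones(m.sum())],C[m,2],rcond=None)[0]; print("plane",q,m.sum(),robot.get_time())
E
```

```text
0.09 False (array([ 0.0613, -0.0001,  0.0725]), 0.09) [-1.2 -1.   1.4]
0.06 False (array([0.0613, 0.0003, 0.0725]), 0.061) [-1.9 -0.4  1.7]
0.03 False (array([0.0614, 0.0004, 0.0725]), 0.031) [-1.4 -0.3  2.9]
0.012 False (array([0.0629, 0.0005, 0.0731]), 0.011) [0.6 0.8 3.5]
0 False (array([0.063 , 0.0005, 0.0741]), -0.002) [-1.8  0.9 14.3]
plane [-0.00820994 -0.0373993   0.09415079] 205 37.5
```

```bash
python3 - <<'E'
from h import *
robot.move_gripper(.092); robot.wait(.2)
print(tip(),np.round(robot.get_contact_force(),1))
p=np.array(robot.get_ee_pos()); robot.servo_line(p+[0,0,.06],velocity=.1)
robot.move_ptp(cw(0,0,.24),Rz(CY)@D)
im,d,T=shot("fin"); im2,d2=robot.camera("side")
for n,dd,TT in (("wrist",d,T),("side",d2,None)):
    P,uv=pts(n,dd,np.ones(dd.shape,bool),TT); C=(P-CO)@Rz(CY)
    m=(C[:,2]>.089)&(C[:,2]<.12)&(abs(C[:,0])<.052)&(abs(C[:,1])<.0315)
    q=np.linalg.lstsq(np.c_[C[m][:,:2],np.ones(m.sum())],C[m,2],rcond=None)[0]
    print(n,"plane",np.round(q,4),m.sum(),"x,y range",np.round(np.percentile(C[m],[.5,99.5],axis=0)[:,:2],4).tolist())
    dk=(C[:,2]>.06)&(C[:,2]<.076)&(C[:,0]>-.06)&(C[:,0]<.0)&(abs(abs(C[:,1])-.042)<.006); print(" deck",np.median(C[dk,2]),dk.sum())
a=cv2.resize(im[90:290,220:420],(400,400)); b=cv2.resize(im2[140:240,260:360],(400,400),interpolation=cv2.INTER_CUBIC)
save("finc.png",np.hstack([a,b])); print(robot.get_time())
E
```

```text
(array([0.0615, 0.0003, 0.0724]), 0.0) [-0.1 -0.4  0.1]
wrist plane [ 0.0003 -0.0114  0.0936] 6025 x,y range [[-0.0476, -0.0296], [0.0517, 0.0297]]
 deck 0.06971914253054717 1141
side plane [-0.006  -0.0375  0.0954] 285 x,y range [[-0.0465, -0.0298], [0.0516, 0.0313]]
 deck 0.07129953333939187 39
39.7833
```

View pics/finc.png

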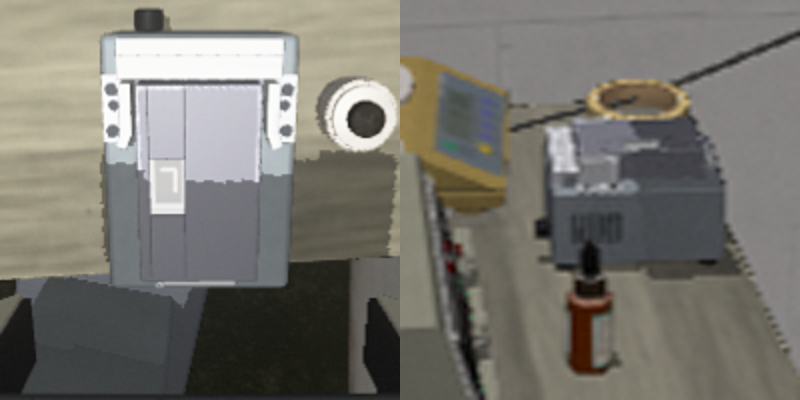

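The cover lies flat between the cheeks and behind the lip. Its top is 23.9 mm above the deck, with x offset about 1–2 mm and tilt about 0.01. The 7 shows through the window at (168,180) and the neighbours in view are undisturbed, so I'm handing in.

```bash
python3 -c "
from station import robot
print(robot.finish_job())"
```

```text
the job is handed in; nothing more can be done
None
```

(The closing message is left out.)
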